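Close the sliding stop on a walnut blank and lock its cam lever

ROBOT

A 6-joint arm with a two-finger parallel gripper is mounted at the origin on the work surface. World frame = base frame: x ahead of the robot, y to its left, z up, the work surface at z = 0. Lengths are in m, angles in rad, forces in N, time in s.
With the tool pointing down it reaches from about 0.425 to 0.95 m from the base axis. Payload 3.5 kg.
Tool frame: the origin (TCP) lies at the centre of the arm's flange, where the gripper is bolted on; the fingertips stand 173 mm ahead of it and the grasp point (between the pads) lies 155 mm ahead of it; z points along the fingers, y is the line along which they close (so a half turn about z gives the same grasp; the last joint's range is limited). The gripper opens to 85 mm and grips with 20 to 120 N. Pads are 22 mm wide; open, the fingers measure 114 mm over their backs; the gripper's body (76 mm by 85 mm) begins 54 mm behind the grasp point. The pads swing forward as they close: fully open they stand 13 mm farther back than shut.
Start: joints at [-1.37, 0.286, 1.577, -0, 1.279, -0.15], TCP at [0.232, -0.634, 0.405] pointing down, gripper open.
Joint ranges: [-2.77, 2.77], [-0.9, 2.22], [0.21, 2.48], [-1.53, 4.67], [0.24, 2.81], [-2.84, 2.84]. Speed limits (rad/s): [2.79, 2.79, 3.14, 3.14, 3.14, 3.14].

INTERFACE

Orientations are given as [roll, pitch, yaw] about the fixed x, y, z axes, in that order (R = Rz(yaw) Ry(pitch) Rx(roll)).
In Python, from plant import monitor, eyes, job, look_for, regions_of gives the robot as it stands.
- The arm moves only by the tool servo_tool, never from a script. Its argument "rows" is a list of rows, each a list of 6 numbers: the shift along the tool's x, y, z each as a share of 4 cm, from -1 to 1, then the turn, a rotation vector about the tool's x, y, z each as a share of 0.12 rad, from -1 to 1. A call has 1 to 20 rows; each row shifts and turns the commanded pose from where the row before left it, along the tool's axes as they then stand; what a row does not reach is not made up. A row lasts 1/8 s, in which the tool goes at most 62.5 mm and 10.7 degrees, less where a joint would pass 70% of its speed; a pose out of reach is approached as far as the arm can. A call with a number of a shift or a turn outside -1 to 1 is refused whole. A call with a gripper value outside its range is refused whole. "gripper" is the opening, from 0 (shut) to 1 (fully open), set as the call begins (left out, the last holds). The fingers move at their own pace and stop on an object; "newtons" is the grip in N (left out, the last holds). Time passes only in rows, so rows that do not move let the fingers close. It gives the time, the measured TCP pose, the force, the opening and the grip force at its end, in the units of the state.
- monitor.read_state(): the state, without advancing time (a new reading comes with each control period).
- eyes.capture(name): name is "scene" or "top" or "wrist"; returns the picture (480x640x3 uint8, blue, green, red); there is no depth.
- eyes.get_calibration(name): a dict with "fov_y" (degrees; the focal length in pixels is half the picture's height over the tangent of half this angle, whatever the lens; pixels are square), "cx", "cy" (the principal point, pixels), "view" (4x4, takes a point from world to camera coordinates). Camera axes: x right, y up, looking along -z (the intrinsics and any distortion apply to the point x, -y, -z); pixel columns grow to the right and rows downward; lengths in m; the calibration is good to about 2 mm. A picture is of the moment at which its call begins: read the wrist's pose just before it. get_calibration takes no time and is no camera call; for the wrist camera it gives the pose at the moment of the call.
- job.close_job(): hands the job in; it is judged then, once.
Trained networks look in the newest picture that a camera, given by its name, has taken for a name from the list of things; names that differ only in an ending like _2 or _b are one class to them, and where a whole thing is asked for, a point or a joint stands for the part that bears it (a point fixed in the world has none). Each returns a list of dicts, best first, with "conf" (0 to 1); they miss things now and then, are a little off and sometimes report something else, mostly with a low value. They report only what shows in the picture. A call takes as long as a camera call. They do not tell look-alikes from the thing itself.
- look_for(camera, target): "location" ([column, row] as shares, 0 to 1, of the picture: columns of its width, rows of its height, amid what is visible of it).
- regions_of(camera, target): "region" (480x640 bool, what is visible of it) and "location" ([column, row] as shares, 0 to 1, of the picture: columns of its width, rows of its height, amid what is visible of it).
The state is a dict: "time_s": time; "joint_positions": joint angles; "qd": joint speeds; "effort": joint torques, N m; "ee_pos": TCP position; "eef_rot": TCP orientation; "wrist_force": force on the tool from outside, world axes, zero at the start; "ft_torque": the same for the moment, N m; "grip_width": finger opening in m; "gripper_force": force on a finger pad.
Only numpy, scipy, OpenCV 4.12 (cv2) and the standard library are available. Lean on these libraries where they do the work, as an engineer would, in place of code of your own. Each camera call takes 0.05 s, during which the arm holds its last target. There are 200 camera calls.

TASK

On the planing jig, slide the aluminium stop along its rail so that it pushes the walnut blank up against the wooden fixed stop and the blank is held end to end with no gap; then flip the stop's cam lever over and fully down, away from the robot, to lock it there. Leave the plane, the screwdriver and the sanding sleeve where they are.

Things in the scene. Friction and masses are not known exactly. Their poses are not given: they have to be found in the camera images.
- jig: Planing jig, fixed on the bench: plywood base 270 (x) x 540 (y) x 18 mm, origin at the centre of its underside, y along the rail, +x away from the robot, turned up to 0.22 rad. Jig coordinates are in this frame, mm. An aluminium rail strip lies flush along y at x = 0. The sliding stop is towards -y, the fixed stop towards +y, the blank between them.
- fixed_stop_face (a point): Middle of the working face of the wooden fixed stop (80 x 30 x 34 mm, standing on the base); the face looks along jig -y and lies at jig y = 130.
- beam_mid (a point): Middle of the underside of the black steel hold-down beam (jig 75, 0, 165). The beam is 30 wide (jig x 60 to 90) and 30 high, runs along y over the far side on two columns of 32 mm diameter (feet 48) at jig x = 75, y = -245 and 245. The gripper cannot work straight down beneath it: it must come in from the robot's side, tilted.
- blank: Loose walnut blank 60 (x) x 160 (y) x 22 mm, about 0.15 kg, lying on the base, origin at the centre of its underside. It starts short of the fixed stop and is to be pushed along, not lifted; pushed home its origin is at jig y = 50.
- carriage (a joint): Travel of the sliding stop along the rail towards jig +y, in m. Its middle is at jig y = -0.180 + value; with the blank held between both stops the value is 0.120. It slides with about 2 N while the lever is open and resists some 25 N when locked.
- stop_back (a point): On the sliding stop (aluminium block, 75 mm in x from jig -45 to 30, 60 mm in y, from 1 mm above the base up to z = 57 in the jig frame, slotted along x for the lever): the place to push, on its -y side, 19 mm above the rail, at jig x = -5.
- stop_face (a point): Middle of the sliding stop's +y face, which meets the end of the blank.
- lever_pivot (a point): Centre of the cam lever's hinge in the sliding stop; axis along jig y, at jig x = 0, z = 40.
- lever_tip (a point): Free end of the cam lever, 102 mm from the hinge. The lever is a steel stem 14 mm wide (y) and 10 thick with a black handle 22 mm wide and 13 thick on its last 55 mm. It swings in the jig's x-z plane.
- cam_lever (a joint): Lever angle, rad. 0: open, leaning 0.26 from upright towards the robot (jig -x). It grows as the lever tips over away from the robot (jig +x); 1.66: locked, against its end stop, lying 0.17 above level beneath the beam. The cam bites from about 0.6 on and needs about 8 N at 65 mm from the hinge; it stays where it is left.
- sleeve: Bystander: reddish-brown sanding sleeve, a tube 48 mm across and 55 high standing on the jig base near its +y end, origin at the centre of its underside.
- plane: Bystander: small hand plane 160 x 52 mm, 55 high, on the bench to the robot's right, origin under its middle.
- screwdriver: Bystander: screwdriver lying on the bench to the right of the jig, about 200 mm long.
Mind the look-alikes: they are no part of the job. Of the things like the blank, leave any that is yellow; of the rest the larger one is meant.

How it is judged:
By the outcome, as a careful person would: the job done as asked, in the order asked, and still so for the second after the job is handed in, with the robot touching nothing.
It also fails if it takes over 48 s, if anything falls off the work surface, if the arm or the gripper's body presses on something with over 40 N, if the wrist force passes 120 N, or if a joint passes its speed limit or range.

## Working session

There is one attempt and no reset: what is moved stays moved. The work goes in short steps, Python scripts to look and compute and a tool call to move; the robot and the scene stay as the last step left them, time stands still between calls to the robot, and variables do not carry over. Pictures are saved under pics/ and viewed, at most 13 in all, crops included, and the job is handed in when it is done.

Besides the shell and the picture viewer there is one more tool, called after "Emit:" by a JSON object that holds its "fn" and its "kwargs", one argument or row to a line. servo_tool: Moves the arm, as the interface text tells. Shift numbers are shares of 4 cm and turn numbers shares of 0.12 rad, none past 1 either way. Its arguments: {"type":"object","properties":{"rows":{"type":"array"},"gripper":{"type":"number"},"newtons":{"type":"number"}},"required":["rows"]}

```bash
mkdir -p pics; ls
cat > h.py <<'E'
import numpy as np, cv2
from plant import monitor, eyes, job, look_for, regions_of
from scipy.spatial.transform import Rotation as R
E
python3 - <<'E'
from h import *
for n in ("scene","top"):
    im=eyes.capture(n); cv2.imwrite(f"pics/{n}0.png",im)
    print({k:(np.round(v,4).tolist() if k=='view' else v) for k,v in eyes.get_calibration(n).items()})
    for t in ("jig","blank","stop_back","lever_tip","lever_pivot","stop_face","sleeve","plane","screwdriver","fixed_stop_face"):
        print(n,t,[(round(d["conf"],2),round(d["location"][0]*640),round(d["location"][1]*480)) for d in look_for(n,t)][:4])
print(monitor.read_state())
E
```

```text
pics
{'fov_y': 45.22324924288971, 'cx': 312.8304375282533, 'cy': 237.29556163854198, 'view': [[0.8914, 0.4526, -0.0223, -0.4582], [-0.292, 0.6113, 0.7356, 0.086], [0.3466, -0.6492, 0.6771, -1.3962], [0.0, 0.0, 0.0, 1.0]]}
scene jig [(0.64, 376, 255)]
scene blank [(0.75, 373, 227), (0.67, 225, 260), (0.56, 276, 200)]
scene stop_back [(0.6, 353, 266)]
scene lever_tip [(0.92, 359, 255)]
scene lever_pivot [(0.78, 358, 267)]
scene stop_face [(0.8, 355, 266)]
scene sleeve [(0.74, 360, 163)]
scene plane [(0.84, 171, 386), (0.24, 376, 257)]
scene screwdriver [(0.6, 258, 406), (0.44, 356, 265)]
scene fixed_stop_face [(0.86, 371, 255), (0.36, 260, 407)]
{'fov_y': 44.8209230904364, 'cx': 318.9676313188871, 'cy': 248.9599507632329, 'view': [[-0.0282, -0.9995, -0.0132, 0.0048], [0.9963, -0.0292, 0.0814, -0.5261], [-0.0817, -0.0109, 0.9966, -1.3382], [0.0, 0.0, 0.0, 1.0]]}
top jig [(0.84, 258, 213)]
top blank [(0.71, 342, 328), (0.68, 252, 225), (0.65, 250, 327)]
top stop_back [(0.6, 311, 212)]
top lever_tip [(0.57, 311, 206)]
top lever_pivot [(0.9, 313, 213)]
top stop_face [(0.64, 311, 215), (0.2, 260, 209)]
top sleeve [(0.85, 167, 271)]
top plane [(0.64, 478, 290)]
top screwdriver []
top fixed_stop_face [(0.82, 259, 211)]
{'time_s': 1.1, 'joint_positions': array([-1.37000265e+00,  2.86276825e-01,  1.57670046e+00,  7.09877516e-06,
        1.27862141e+00, -1.49976223e-01]), 'qd': array([-1.04572984e-04, -9.72365194e-04,  7.28075571e-04,  8.29439642e-05,
       -1.81895695e-03, -4.85934904e-04]), 'effort': array([ 2.86549766e-05, -4.05972183e+01, -2.92943323e+01, -9.20200637e-05,
        5.71308337e-04,  7.69584886e-06]), 'ee_pos': array([ 0.23198382, -0.63386435,  0.40474008]), 'eef_rot': array([-3.14158769e+00, -7.62465397e-06,  3.50767854e-01]), 'wrist_force': array([0.03595221, 0.12974361, 0.38659456]), 'ft_torque': array([0.0606562 , 0.02248118, 0.03038806]), 'gripper_force': 0.0, 'grip_width': 0.08551654051234947}
```

View pics/scene0.png

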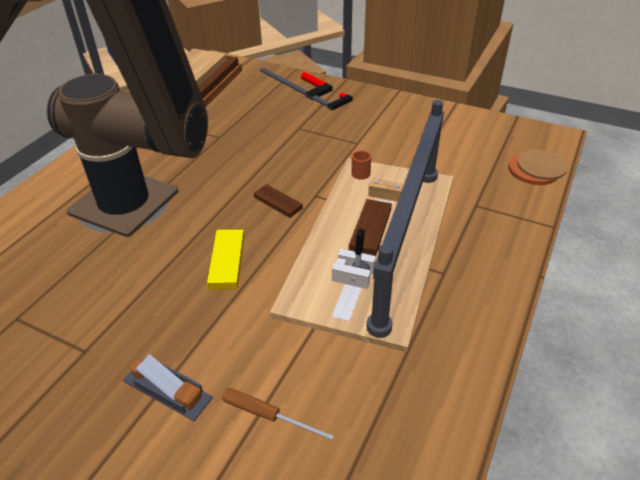

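View pics/top0.png

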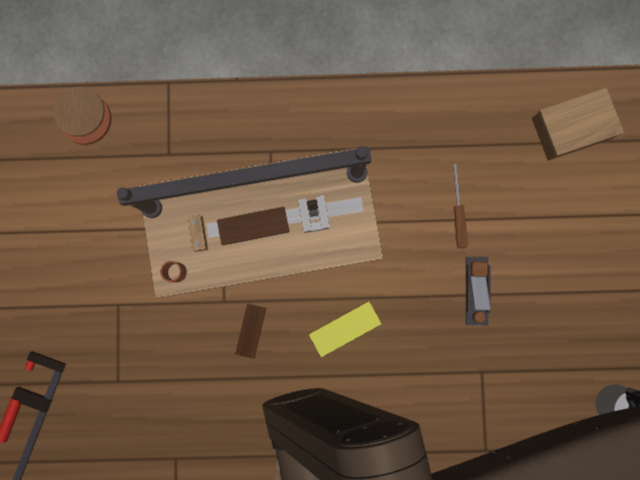

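The blank candidates are the brown one on the jig (top 252,225), the yellow one (345,329) and the small brown one (250,330). By the description I want the larger brown one, on the jig. Next I fit the jig pose and check it in a close crop.

```bash
cat >> h.py <<'E'
def proj(n,P,cal={}):
    c=cal.get(n) or cal.setdefault(n,eyes.get_calibration(n))
    P=np.atleast_2d(P); q=P@np.array(c["view"])[:3,:3].T+np.array(c["view"])[:3,3]
    f=240/np.tan(np.radians(c["fov_y"])/2)
    return np.c_[c["cx"]+f*q[:,0]/-q[:,2], c["cy"]+f*q[:,1]/q[:,2]]
def J(p,P):  # jig mm -> world m
    c,s=np.cos(p[2]),np.sin(p[2]); P=np.atleast_2d(P)/1000
    return P@np.array([[c,-s,0],[s,c,0],[0,0,1]]).T+[p[0],p[1],0]
E
cat > fit.py <<'E'
from h import *
from scipy.optimize import least_squares
obs=[("top",(-135,270,18),(155,296)),("top",(-135,-270,18),(382,258)),
("scene",(-135,-270,18),(273,312)),("scene",(135,-270,18),(407,341)),("scene",(135,270,18),(453,177)),("scene",(-135,270,18),(352,161)),
("top",(75,-245,195),(363,154)),("top",(75,245,195),(125,195))]
res=lambda p:np.concatenate([(proj(n,J(p,P))[0]-o) for n,P,o in obs])
s=least_squares(res,[.6,.05,0.1],loss="soft_l1"); p=s.x
print(p,np.round(res(p),1).reshape(-1,2).tolist()); np.save("jig.npy",p)
out=[]
for n,box in (("scene",(260,90,200,260)),("top",(110,130,290,180))):
    im=cv2.imread(f"pics/{n}0.png"); x,y,w,h=box; k=min(600/h,400/w)
    im=cv2.resize(im[y:y+h,x:x+w],None,fx=k,fy=k,interpolation=cv2.INTER_CUBIC)
    def line(Q,col):
        q=((proj(n,J(p,Q))-[x,y]+.5)*k-.5).astype(int); cv2.polylines(im,[q],False,col,1)
    b=lambda x0,x1,y0,y1,z:[(x0,y0,z),(x1,y0,z),(x1,y1,z),(x0,y1,z),(x0,y0,z)]
    line(b(-135,135,-270,270,18),(0,255,0)); line(b(-40,40,130,160,52),(255,0,255))
    line(b(-45,30,-210,-150,57),(0,0,255)); line(b(60,90,-245,245,195),(255,255,0)); line(b(-30,30,-80,80,40),(0,255,255))
    line([(0,-180,40),(-26,-180,138.5)],(255,0,0))
    out.append(im)
H=max(i.shape[0] for i in out)
cv2.imwrite("pics/fit.png",np.hstack([cv2.copyMakeBorder(i,0,H-i.shape[0],0,0,0) for i in out])[:600,:800])
E
python3 fit.py
```

```text
[0.59708584 0.12854193 0.13935279] [[-0.6, 0.6], [0.3, -0.0], [-3.6, -0.2], [1.1, 6.3], [1.4, -1.0], [-3.5, -3.6], [-2.4, 0.2], [1.4, -1.1]]
```

View pics/fit.png

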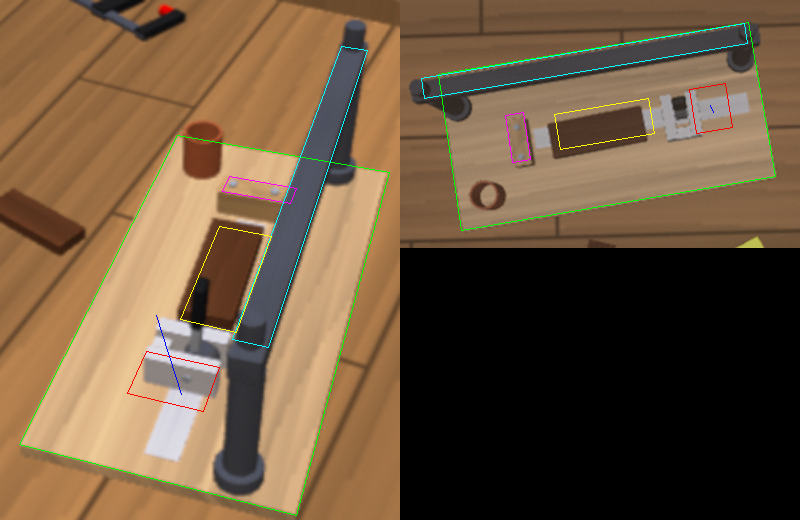

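The crop shows the larger brown blank on the jig between the fixed stop (magenta box) and the sliding stop. The jig fit lies on the base outline, and the sliding stop sits about 22 px towards +y of the v=0 outline. Next I measure the carriage and the tool waypoints.

```bash
cat > wp.py <<'E'
from h import *
p=np.load("jig.npy")
def tcp(tip_mm, th, mode):
    """tip in jig mm; th tilt from vertical; mode 'push': tool x ~ jig +y, tilt in y-z; 'lever': tool x ~ jig +x, tilt in x-z"""
    psi=p[2]+(np.pi/2 if mode=='push' else 0)
    h=np.array([np.cos(psi),np.sin(psi),0]); z=h*np.sin(th)-np.array([0,0,1])*np.cos(th)
    x=h*np.cos(th)+np.array([0,0,1])*np.sin(th); M=np.c_[x,np.cross(z,x),z]
    return J(p,tip_mm)[0]-.173*z, M
def delta(a,Ma):
    s=monitor.read_state(); M=R.from_euler('xyz',s["eef_rot"]).as_matrix()
    d=M.T@(a-s["ee_pos"])/.04; w=R.from_matrix(M.T@Ma).as_rotvec()/.12
    return np.round(d,2),np.round(w,2)
def tipnow():
    s=monitor.read_state(); M=R.from_euler('xyz',s["eef_rot"]).as_matrix()
    t=s["ee_pos"]+.173*M[:,2]-[p[0],p[1],0]; c,n=np.cos(p[2]),np.sin(p[2])
    return np.round(np.array([c*t[0]+n*t[1],-n*t[0]+c*t[1],t[2]])*1000,1), M
E
python3 - <<'E'
from wp import *
for v in (30,40,50,60,70):
    print(v,np.round(proj("top",J(p,[(-45,-210+v,57),(-45,-150+v,57)])),1).tolist(),np.round(proj("scene",J(p,[(-45,-210+v,57),(30,-210+v,57)])),1).tolist())
im=[cv2.imread(f"pics/{n}0.png") for n in ("scene","top")]
a=cv2.resize(im[0][215:300,315:395],None,fx=5,fy=5,interpolation=cv2.INTER_CUBIC)
b=cv2.resize(im[1][185:245,285:365],None,fx=5,fy=5,interpolation=cv2.INTER_CUBIC)
cv2.imwrite("pics/stop.png",np.hstack([a,cv2.copyMakeBorder(b,0,125,0,0,0)]))
t=tcp((-5,-230,100),.5,'push'); print(t, delta(*t))
E
```

```text
30 [[338.1, 224.6], [312.2, 229.0]] [[328.2, 275.8], [365.6, 284.4]]
40 [[333.8, 225.4], [307.9, 229.8]] [[329.8, 272.2], [366.9, 280.8]]
50 [[329.5, 226.1], [303.6, 230.5]] [[331.4, 268.7], [368.3, 277.2]]
60 [[325.2, 226.8], [299.2, 231.2]] [[332.9, 265.3], [369.6, 273.6]]
70 [[320.8, 227.6], [294.9, 232.0]] [[334.4, 261.9], [370.9, 270.1]]
(array([ 0.63560245, -0.18205958,  0.25182178]), array([[-1.21898152e-01,  9.90306103e-01, -6.65932638e-02],
       [ 8.69075367e-01,  1.38902204e-01,  4.74778037e-01],
       [ 4.79425539e-01,  1.38777878e-17, -8.77582562e-01]])) (array([13.36, -7.14,  3.82]), array([  2.83,   3.5 , -11.08]))
```

View pics/stop.png

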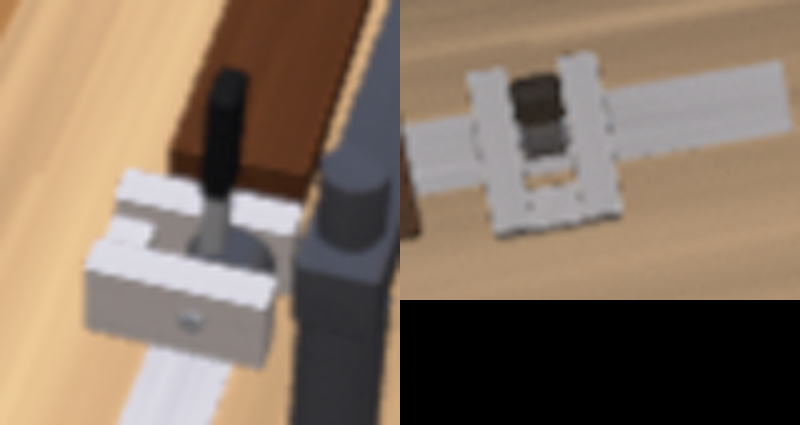

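Emit:
{"fn": "servo_tool", "kwargs": {
  "gripper": 0,
  "newtons": 40,
  "rows": [
    [0,0,0,0.236,0.292,-0.923],
    [0,0,0,0.236,0.292,-0.923],
    [0,0,0,0.236,0.292,-0.923],
    [0,0,0,0.236,0.292,-0.923],
    [0,0,0,0.236,0.292,-0.923],
    [0,0,0,0.236,0.292,-0.923],
    [0,0,0,0.236,0.292,-0.923],
    [0,0,0,0.236,0.292,-0.923],
    [0,0,0,0.236,0.292,-0.923],
    [0,0,0,0.236,0.292,-0.923],
    [0,0,0,0.236,0.292,-0.923],
    [0,0,0,0.236,0.292,-0.923],
    [0,0,0,0,0,0]
  ]
}}

```text
time_s: 2.72
ee_pos: [0.2321, -0.634, 0.4045]
eef_rot: [-3.141, -0.5, 1.709]
wrist_force: [0.1, 0.1, 0.5]
grip_width: 0.0002
gripper_force: 0.0
```

Run:
```python
from wp import *
for t in ((-5,-230,100),(-5,-190,34)): print(delta(*tcp(t,.5,'push')))
print(tipnow()[0],monitor.read_state()["joint_positions"])
```

```text
(array([ 6.77, 11.55,  8.05]), array([ 0.  , -0.  , -0.01]))
(array([ 6.85, 11.55,  9.97]), array([ 0.  , -0.  , -0.01]))
[-467.4 -621.4  252.8] [-1.37312186  0.37045666  1.48786883  0.02877028  1.78281151 -1.51246243]
```

Emit:
{"fn": "servo_tool", "kwargs": {
  "rows": [
    [0.564,0.963,0.671,0,0,0],
    [0.564,0.963,0.671,0,0,0],
    [0.564,0.963,0.671,0,0,0],
    [0.564,0.963,0.671,0,0,0],
    [0.564,0.963,0.671,0,0,0],
    [0.564,0.963,0.671,0,0,0],
    [0.564,0.963,0.671,0,0,0],
    [0.564,0.963,0.671,0,0,0],
    [0.564,0.963,0.671,0,0,0],
    [0.564,0.963,0.671,0,0,0],
    [0.564,0.963,0.671,0,0,0],
    [0.564,0.963,0.671,0,0,0],
    [0,0,0,0,0,0],
    [0,0,0,0,0,0]
  ]
}}

```text
time_s: 4.47
ee_pos: [0.6353, -0.1814, 0.2523]
eef_rot: [3.141, -0.5, 1.709]
wrist_force: [0.1, -0.0, -0.3]
grip_width: 0.0
gripper_force: 0.0
```

Run:
```python
from wp import *
for y in (-190,-180,-140,-110): print(delta(*tcp((-5,y,32),.5,'push')))
print(tipnow()[0],monitor.read_state()["joint_positions"])
im=eyes.capture("wrist"); im2=eyes.capture("scene")
cv2.imwrite("pics/w1.png",np.hstack([cv2.resize(im,(400,300)),cv2.resize(im2[90:345,200:540],(400,300))]))
```

```text
(array([0.04, 0.  , 1.97]), array([ 0.01, -0.  , -0.01]))
(array([0.26, 0.  , 2.09]), array([ 0.01, -0.  , -0.01]))
(array([1.14, 0.  , 2.57]), array([ 0.01, -0.  , -0.01]))
(array([1.8 , 0.  , 2.93]), array([ 0.01, -0.  , -0.01]))
[  -5.  -229.3  100.5] [-0.47717084  0.45188687  1.67544476  0.41412391  1.34004635 -0.77854552]
```

View pics/w1.png

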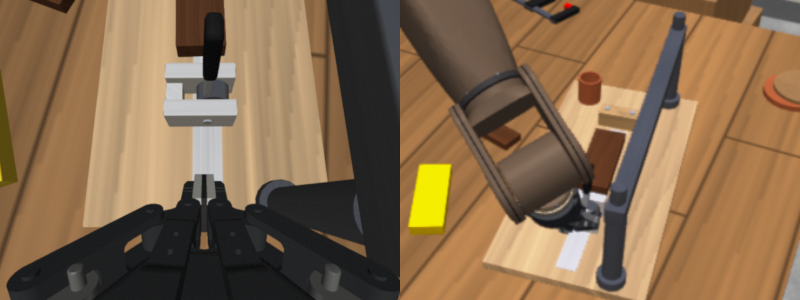

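The picture shows the closed fingers in line with the rail behind the stop, the lever upright and the blank beyond it. Now I go down behind the stop and push most of the way.

Emit:
{"fn": "servo_tool", "kwargs": {
  "rows": [
    [0.013,0,0.66,0,0,0],
    [0.013,0,0.66,0,0,0],
    [0.014,0,0.65,0,0,0],
    [0.22,0,0.12,0,0,0],
    [0.22,0,0.12,0,0,0],
    [0.11,0,0.06,0,0,0],
    [0.11,0,0.06,0,0,0],
    [0.11,0,0.06,0,0,0],
    [0.11,0,0.06,0,0,0],
    [0.11,0,0.06,0,0,0],
    [0.11,0,0.06,0,0,0]
  ]
}}

```text
time_s: 5.95
ee_pos: [0.6229, -0.0925, 0.1839]
eef_rot: [3.141, -0.5, 1.71]
wrist_force: [0.5, -0.8, 0.4]
grip_width: 0.0001
gripper_force: 0.8
```

Run:
```python
from wp import *
print(delta(*tcp((-5,-100,32),.5,'push')),tipnow()[0])
```

```text
(array([0.87, 0.  , 0.48]), array([ 0., -0.,  0.])) [  -5.1 -139.5   32.1]
```

Emit:
{"fn": "servo_tool", "kwargs": {
  "rows": [
    [0.11,0,0.06,0,0,0],
    [0.11,0,0.06,0,0,0],
    [0.11,0,0.06,0,0,0],
    [0.11,0,0.06,0,0,0],
    [0.11,0,0.06,0,0,0]
  ]
}}

```text
time_s: 6.58
ee_pos: [0.6193, -0.0678, 0.1839]
eef_rot: [3.141, -0.5, 1.71]
wrist_force: [0.0, -3.5, 0.7]
grip_width: 0.0
gripper_force: 1.5
```

Run:
```python
from wp import *
print(delta(*tcp((-5,-100,32),.5,'push')),tipnow()[0])
im=eyes.capture("top"); im2=eyes.capture("scene"); im3=eyes.capture("wrist")
cv2.imwrite("pics/p1.png",np.hstack([cv2.resize(im3,(400,300)),cv2.resize(im[130:310,110:390],(400,300))]))
```

```text
(array([0.32, 0.01, 0.18]), array([ 0., -0.,  0.])) [  -5.3 -114.5   32.1]
```

View pics/p1.png

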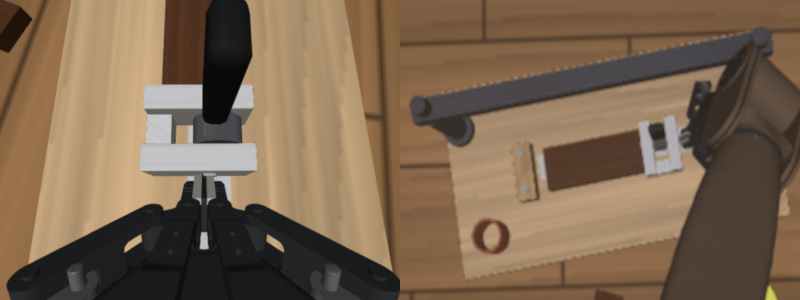

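The stop is in contact with the blank, and a small gap to the fixed stop remains (right half, around 540,165). I keep pushing.

Emit:
{"fn": "servo_tool", "kwargs": {
  "rows": [
    [0.11,0,0.06,0,0,0],
    [0.11,0,0.06,0,0,0],
    [0.066,0,0.036,0,0,0],
    [0,0,0,0,0,0]
  ]
}}

```text
time_s: 7.22
ee_pos: [0.6172, -0.0546, 0.1836]
eef_rot: [-3.141, -0.502, 1.71]
wrist_force: [-0.1, -1.5, 0.3]
grip_width: 0.0001
gripper_force: 0.5
```

Emit:
{"fn": "servo_tool", "kwargs": {
  "rows": [
    [0.044,0,0.024,0,0,0],
    [0.044,0,0.024,0,0,0]
  ]
}}

```text
time_s: 7.48
ee_pos: [0.6168, -0.0512, 0.1837]
eef_rot: [-3.141, -0.501, 1.71]
wrist_force: [-1.5, -2.9, -0.1]
grip_width: -0.0001
gripper_force: 1.5
```

Emit:
{"fn": "servo_tool", "kwargs": {
  "rows": [
    [0.044,0,0.024,0,0,0],
    [0.022,0,0.012,0,0,0]
  ]
}}

```text
time_s: 7.72
ee_pos: [0.6166, -0.0494, 0.1841]
eef_rot: [3.142, -0.496, 1.712]
wrist_force: [-2.9, -9.3, 1.2]
grip_width: -0.0002
gripper_force: 5.0
```

Run:
```python
from wp import *
print(delta(*tcp((-5,-100,32),.5,'push')),tipnow()[0])
```

```text
(array([-0.09,  0.01, -0.04]), array([-0.01,  0.03,  0.01])) [ -5.5 -96.6  32. ]
```

Emit:
{"fn": "servo_tool", "kwargs": {
  "rows": [
    [0.033,0,0.018,0,0,0],
    [0,0,0,0,0,0],
    [0,0,0,0,0,0]
  ]
}}

```text
time_s: 8.1
ee_pos: [0.6165, -0.049, 0.1843]
eef_rot: [3.141, -0.494, 1.712]
wrist_force: [-3.5, -12.1, 2.6]
grip_width: 0.0002
gripper_force: 6.0
```

Run:
```python
from wp import *
print(tipnow()[0])
for n in("scene","top"): cv2.imwrite(f"pics/{n}2.png",eyes.capture(n))
a=cv2.imread("pics/scene2.png")[120:300,300:480]; b=cv2.imread("pics/top2.png")[160:270,170:350]
cv2.imwrite("pics/p2.png",np.hstack([cv2.resize(a,(400,400),interpolation=2),cv2.copyMakeBorder(cv2.resize(b,(400,244),interpolation=2),0,156,0,0,0)]))
```

```text
[ -5.5 -96.6  32. ]
```

View pics/p2.png

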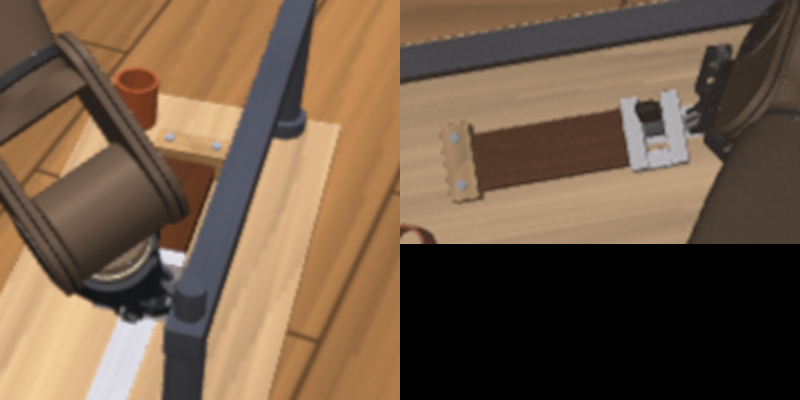

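The blank now sits flush against the wooden stop at top-crop (475,160) and against the sliding stop at (628,140), with no gap. Next I back off and plan the lever move.

Emit:
{"fn": "servo_tool", "kwargs": {
  "rows": [
    [-0.2,0,-0.11,0,0,0],
    [-0.34,0,-0.19,0,0,0],
    [-0.34,0,-0.19,0,0,0],
    [0.48,0,-0.88,0,0,0],
    [0.48,0,-0.88,0,0,0],
    [0.48,0,-0.88,0,0,0],
    [0.48,0,-0.88,0,0,0],
    [0,0,0,0,0,0]
  ]
}}

```text
time_s: 9.2
ee_pos: [0.6231, -0.0876, 0.3494]
eef_rot: [3.132, -0.497, 1.714]
wrist_force: [0.6, -0.1, 0.4]
grip_width: 0.0001
gripper_force: 0.0
```

```bash
cat > lever.py <<'E'
from wp import *
def C(q,r,th,clear=0,hw=11):
    f=q-.26; l=np.array([np.sin(f),np.cos(f)]); t=np.array([-np.cos(f),np.sin(f)])
    pp=np.array([np.cos(th),np.sin(th)])
    c=np.array([0,40])+r*l+t*(6.5+hw*abs(pp@t)+clear); return (c[0],-60,c[1])
E
python3 - <<'E'
from lever import *
s=monitor.read_state(); M=R.from_euler('xyz',s["eef_rot"]).as_matrix()
V=np.array(eyes.get_calibration("wrist")["view"]); cam=-V[:3,:3].T@V[:3,3]
print("cam in tool",M.T@(cam-s["ee_pos"]), tipnow()[0], s["joint_positions"])
th=.9
for q in (0,.4,.8,1.2,1.5,1.66): print(q,np.round(C(q,65,th),1))
c=C(0,70,th); a=(c[0]-40,-60,c[2]); print(a,delta(*tcp(a,th,'lever')))
print(delta(*tcp((-120,-60,220),th,'lever')))
E
```

```text
cam in tool [ 0.0693752  -0.00126849  0.03005395] [  -3.  -135.1  197.4] [-0.35276107  0.26699606  1.722326    0.44352716  1.41305877 -0.62288793]
0 [-31.5 -60.   98.9]
0.4 [ -2.9 -60.  106. ]
0.8 [ 26.6 -60.   99.8]
1.2 [ 46.9 -60.   85.9]
1.5 [ 57.4 -60.   72.9]
1.66 [ 61.7 -60.   64.7]
(np.float64(-72.80368381148466), -60, np.float64(103.70803946093717)) (array([ 1.83, -5.13,  4.88]), array([-8.42,  2.58, 10.11]))
(array([ 3.23, -6.29,  2.31]), array([-8.42,  2.58, 10.11]))
```

Run:
```python
from lever import *
c=C(0,70,.5); print(c)
print(delta(*tcp((c[0]-35,-60,180),.5,'lever')))
```

```text
(np.float64(-34.60277761738842), -60, np.float64(103.22944175298048))
(array([ 3.27, -3.71,  2.24]), array([-6.21, -0.03, 11.52]))
```

Emit:
{"fn": "servo_tool", "kwargs": {
  "rows": [
    [0.82,-0.93,0.56,0,0,0],
    [0.82,-0.93,0.56,0,0,0],
    [0.82,-0.93,0.56,0,0,0],
    [0.82,-0.93,0.56,0,0,0],
    [0,0,0,-0.518,0,0.96],
    [0,0,0,-0.518,0,0.96],
    [0,0,0,-0.518,0,0.96],
    [0,0,0,-0.518,0,0.96],
    [0,0,0,-0.518,0,0.96],
    [0,0,0,-0.518,0,0.96],
    [0,0,0,-0.518,0,0.96],
    [0,0,0,-0.518,0,0.96],
    [0,0,0,-0.518,0,0.96],
    [0,0,0,-0.518,0,0.96],
    [0,0,0,-0.518,0,0.96],
    [0,0,0,-0.518,0,0.96],
    [0,0,0,0,0,0]
  ]
}}

```text
time_s: 11.32
ee_pos: [0.4523, 0.0491, 0.3276]
eef_rot: [-3.135, -0.492, 0.138]
wrist_force: [-0.1, -0.2, -0.1]
grip_width: 0.0001
gripper_force: 0.0
```

Run:
```python
from lever import *
c=C(0,70,.5)
print(tipnow()[0],monitor.read_state()["joint_positions"])
print(delta(*tcp((c[0]-35,-60,c[2]),.5,'lever')))
im=eyes.capture("wrist"); print(look_for("wrist","lever_tip")[:2])
V=np.array(eyes.get_calibration("wrist")["view"])
print(proj("wrist",J(p,[(-26,-60,138.5),(-45,-90,57),(-45,-30,57),(0,-60,40)])))
b=eyes.capture("scene")
cv2.imwrite("pics/l1.png",np.hstack([cv2.resize(im,(400,300)),cv2.resize(b[90:345,200:540],(400,300))]))
```

```text
[-72.7 -57.5 175.2] [-0.13880785 -0.21312902  2.25616377  0.23053741  0.63680441  1.13872782]
(array([-0.82,  0.05,  1.62]), array([-0.05,  0.06, -0.01]))
[{'location': [0.5139, 0.4048], 'conf': 0.75}, {'location': [0.0419, 0.6577], 'conf': 0.67}]
[[329.5131585  218.5523074 ]
 [366.12673838 267.31986232]
 [292.54839272 267.25080192]
 [329.27257406 219.35579067]]
```

View pics/l1.png

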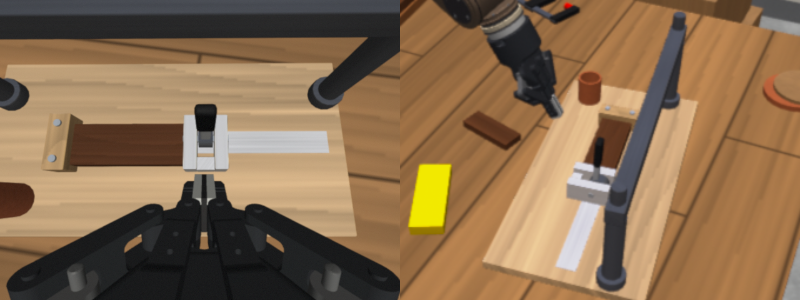

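Run:
```python
from lever import *
for q in (0,.15,.3,.45,.6):
    f=q-.26; g=lambda y:[(r*np.sin(f),y,40+r*np.cos(f)) for r in (47,102)]
    print(q,*[np.round(proj(n,J(p,g(y))),0).tolist() for n,y in (("top",-130),("scene",-130),("wrist",-60),("scene",-60))])
```

```text
0 [[314.0, 212.0], [314.0, 215.0]] [[352.0, 252.0], [346.0, 230.0]] [[329.0, 219.0], [329.0, 219.0]] [[362.0, 229.0], [356.0, 208.0]]
0.15 [[313.0, 209.0], [313.0, 208.0]] [[355.0, 252.0], [353.0, 231.0]] [[329.0, 210.0], [329.0, 194.0]] [[365.0, 229.0], [363.0, 208.0]]
0.3 [[313.0, 206.0], [312.0, 201.0]] [[359.0, 253.0], [361.0, 232.0]] [[329.0, 201.0], [329.0, 169.0]] [[368.0, 230.0], [370.0, 209.0]]
0.45 [[312.0, 203.0], [311.0, 194.0]] [[362.0, 254.0], [369.0, 234.0]] [[329.0, 193.0], [329.0, 147.0]] [[372.0, 231.0], [378.0, 211.0]]
0.6 [[312.0, 200.0], [310.0, 188.0]] [[366.0, 255.0], [376.0, 238.0]] [[329.0, 185.0], [329.0, 129.0]] [[375.0, 232.0], [385.0, 214.0]]
```

The wrist view shows the lever tip at about (328,167), so the lever starts near q≈0.3, and the initial scene picture says the same. I plan the flip from there.

```bash
cat > plan.py <<'E'
from lever import *
TH=lambda q:.5+.4*(q-.3)/1.36
def plan(wps,r=68):
    s=monitor.read_state(); a,A=s["ee_pos"],R.from_euler('xyz',s["eef_rot"]).as_matrix()
    for q,cl in wps:
        b,B=tcp(C(q,r,TH(q),cl),TH(q),'lever')
        print(q,cl,np.round(A.T@(b-a)/.04,2).tolist(),np.round(R.from_matrix(A.T@B).as_rotvec()/.12,2).tolist()); a,A=b,B
E
python3 - <<'E'
from plan import *
plan([(.3,35),(.3,5),(.3,0),(.4,0),(.5,0),(.6,0),(.7,0),(.8,0),(.9,0),(1.,0)])
print(C(.3,68,.5,35))
E
```

```text
0.3 35 [-0.28, 0.04, 1.74] [-0.05, 0.05, -0.01]
0.3 5 [0.64, 0.0, 0.39] [0.0, 0.0, 0.0]
0.3 0 [0.11, -0.0, 0.06] [0.0, 0.0, 0.0]
0.4 0 [0.05, 0.0, 0.08] [-0.0, 0.25, 0.0]
0.5 0 [0.04, -0.0, 0.1] [0.0, 0.25, -0.0]
0.6 0 [0.03, -0.0, 0.13] [0.0, 0.25, 0.0]
0.7 0 [0.01, 0.0, 0.15] [-0.0, 0.25, -0.0]
0.8 0 [-0.01, 0.0, 0.17] [0.0, 0.25, -0.0]
0.9 0 [-0.04, -0.0, 0.19] [-0.0, 0.25, 0.0]
1.0 0 [-0.06, 0.0, 0.2] [-0.0, 0.25, 0.0]
(np.float64(-48.17477836667004), -60, np.float64(109.98245581172401))
```

Emit:
{"fn": "servo_tool", "kwargs": {
  "rows": [
    [-0.14,0.02,0.87,-0.02,0.02,0],
    [-0.14,0.02,0.87,-0.02,0.02,0],
    [0.32,0,0.19,0,0,0],
    [0.32,0,0.19,0,0,0],
    [0.11,0,0.06,0,0,0],
    [0.05,0,0.08,0,0.25,0],
    [0.04,0,0.1,0,0.25,0],
    [0,0,0,0,0,0]
  ]
}}

```text
time_s: 12.48
ee_pos: [0.5168, 0.0568, 0.257]
eef_rot: [-3.14, -0.56, 0.136]
wrist_force: [-0.5, 0.7, -0.5]
grip_width: -0.0001
gripper_force: 0.0
```

Run:
```python
from plan import *
print(tipnow()[0],C(.5,68,TH(.5)))
plan([(q,0) for q in (.6,.7,.8,.9,1.,1.1,1.2,1.3)])
im=eyes.capture("wrist");b=eyes.capture("scene"); print(look_for("scene","lever_tip")[:2])
for q in (.3,.5,.7): print(proj("scene",J(p,[(85*np.sin(q-.26),-60,40+85*np.cos(q-.26))]))/[640,480])
```

```text
[  2.5 -59.9 110.5] (np.float64(2.3969550390588843), -60, np.float64(109.41995395790023))
0.6 0 [0.02, 0.0, 0.15] [-0.0, 0.23, -0.02]
0.7 0 [0.01, 0.0, 0.15] [-0.0, 0.25, -0.0]
0.8 0 [-0.01, 0.0, 0.17] [0.0, 0.25, -0.0]
0.9 0 [-0.04, -0.0, 0.19] [-0.0, 0.25, 0.0]
1.0 0 [-0.06, 0.0, 0.2] [-0.0, 0.25, 0.0]
1.1 0 [-0.09, 0.0, 0.2] [0.0, 0.25, -0.0]
1.2 0 [-0.12, 0.0, 0.14] [0.0, 0.25, 0.0]
1.3 0 [-0.13, -0.0, 0.14] [-0.0, 0.25, 0.0]
[{'location': [0.5841, 0.4694], 'conf': 0.83}, {'location': [0.5692, 0.5098], 'conf': 0.54}]
[[0.5777229  0.44959276]]
[[0.59048715 0.45492221]]
[[0.60252483 0.46271917]]
```

Emit:
{"fn": "servo_tool", "kwargs": {
  "rows": [
    [0.02,0,0.15,0,0.23,0],
    [0.01,0,0.15,0,0.25,0],
    [-0.01,0,0.17,0,0.25,0],
    [-0.04,0,0.19,0,0.25,0],
    [-0.06,0,0.2,0,0.25,0]
  ]
}}

```text
time_s: 13.25
ee_pos: [0.5341, 0.0563, 0.2295]
eef_rot: [-3.13, -0.699, 0.137]
wrist_force: [-4.1, 2.0, -0.2]
grip_width: 0.0001
gripper_force: 1.7
```

Run:
```python
from plan import *
print(tipnow()[0],C(1.,68,TH(1.)))
plan([(q,0) for q in (1.1,1.2,1.3,1.4,1.5,1.6,1.66)])
im=eyes.capture("wrist");b=eyes.capture("scene")
cv2.imwrite("pics/l2.png",np.hstack([cv2.resize(im,(400,300)),cv2.resize(b[120:300,290:530],(400,300),interpolation=2)]))
```

```text
[ 38.8 -61.1  97.1] (np.float64(40.039473636663516), -60, np.float64(95.52283364559335))
1.1 0 [-0.13, -0.07, 0.25] [-0.08, 0.3, -0.02]
1.2 0 [-0.12, 0.0, 0.14] [0.0, 0.25, 0.0]
1.3 0 [-0.13, -0.0, 0.14] [-0.0, 0.25, 0.0]
1.4 0 [-0.15, -0.0, 0.14] [0.0, 0.25, -0.0]
1.5 0 [-0.16, 0.0, 0.14] [-0.0, 0.25, -0.0]
1.6 0 [-0.18, 0.0, 0.14] [0.0, 0.25, 0.0]
1.66 0 [-0.11, -0.0, 0.08] [-0.0, 0.15, 0.0]
```

View pics/l2.png

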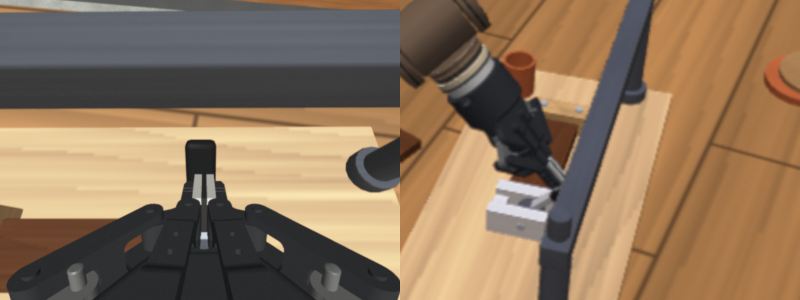

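The fingers are centred on the handle and it is tipping (wrist view, tip at about (200,145)). The force is only about 4 N, so I carry on.

Emit:
{"fn": "servo_tool", "kwargs": {
  "rows": [
    [-0.11,0,0.21,0,0.25,0],
    [-0.12,0,0.14,0,0.25,0],
    [-0.13,0,0.14,0,0.25,0],
    [-0.15,0,0.14,0,0.25,0],
    [-0.16,0,0.14,0,0.25,0],
    [-0.18,0,0.14,0,0.25,0]
  ]
}}

```text
time_s: 14.1
ee_pos: [0.5383, 0.0426, 0.191]
eef_rot: [-3.101, -0.877, 0.129]
wrist_force: [-5.2, 0.8, 5.6]
grip_width: -0.0003
gripper_force: 3.6
```

Run:
```python
from plan import *
print(tipnow()[0],C(1.6,68,TH(1.6)),C(1.66,68,TH(1.66)))
plan([(1.66,0),(1.66,-3)])
```

```text
[ 62.8 -71.3  80.5] (np.float64(63.18412028163692), -60, np.float64(68.37663802860956)) (np.float64(64.66009986144513), -60, np.float64(65.18558574008925))
1.66 0 [-0.37, -0.41, 0.29] [-0.27, 0.19, -0.06]
1.66 -3 [-0.05, -0.0, 0.06] [0.0, 0.0, 0.0]
```

Run:
```python
from plan import *
s=monitor.read_state(); print(s["joint_positions"],s["wrist_force"],s["ft_torque"])
im=eyes.capture("wrist");b=eyes.capture("scene")
cv2.imwrite("pics/l3.png",np.hstack([cv2.resize(im,(400,300)),cv2.resize(b[120:300,290:530],(400,300),interpolation=2)]))
```

```text
[-0.1445226   0.21916179  2.17308254  1.95030477  0.26902448 -0.57149484] [-5.22175293  0.75204594  5.56836722] [0.19555876 0.40462353 0.28764725]
```

View pics/l3.png

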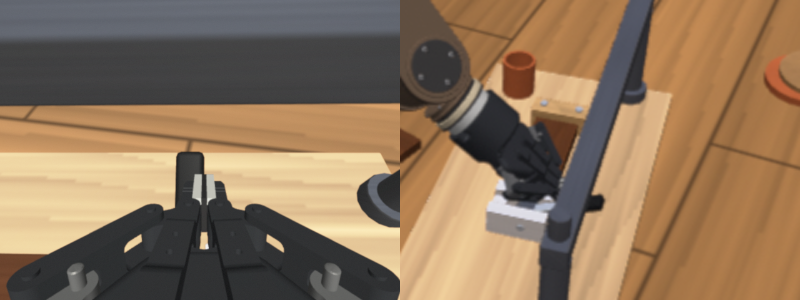

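Tilting this far ran joint 5 close to its limit of 0.24, and the tip drifted sideways onto the lever's edge. The lever is nearly down at this point. I back off and come in again with the tool heading yawed so the wrist stays away from the singularity.

Emit:
{"fn": "servo_tool", "kwargs": {
  "rows": [
    [0,0,-0.5,0,0,0],
    [0,0,-0.7,0,0,0],
    [0,0,0,0,0,0]
  ]
}}

```text
time_s: 14.58
ee_pos: [0.5013, 0.0357, 0.2218]
eef_rot: [-3.103, -0.875, 0.13]
wrist_force: [0.2, 0.4, 0.9]
grip_width: 0.0001
gripper_force: 0.0
```

```bash
cat > plan2.py <<'E'
from lever import *
def pose(tip,th,yaw):
    ps=p[2]+yaw; h=np.array([np.cos(ps),np.sin(ps),0]); u=np.array([0,0,1])
    z=h*np.sin(th)-u*np.cos(th); x=h*np.cos(th)+u*np.sin(th)
    return J(p,tip)[0]-.173*z,np.c_[x,np.cross(z,x),z]
def plan(ws):
    s=monitor.read_state(); a,A=s["ee_pos"],R.from_euler('xyz',s["eef_rot"]).as_matrix()
    print(tipnow()[0],s["joint_positions"])
    for w in ws:
        b,B=pose(*w); print(w,np.round(A.T@(b-a)/.04,2).tolist(),np.round(R.from_matrix(A.T@B).as_rotvec()/.12,2).tolist()); a,A=b,B
E
python3 - <<'E'
from plan2 import *
t=tipnow()[0]
plan([((20,-75,115),.8,.4),((56,-60,95),.8,.4),((58,-60,80),.8,.4),((59,-60,65),.8,.4)])
E
```

```text
[ 25.1 -73.2 111.1] [-0.17219321  0.07805078  2.25818418  1.71264687  0.27129909 -0.34605177]
((20, -75, 115), 0.8, 0.4) [0.48, 1.11, 0.0] [2.22, -0.66, -2.27]
((56, -60, 95), 0.8, 0.4) [0.32, 0.01, 1.05] [0.0, 0.0, 0.0]
((58, -60, 80), 0.8, 0.4) [-0.24, 0.02, 0.29] [0.0, 0.0, 0.0]
((59, -60, 65), 0.8, 0.4) [-0.25, 0.01, 0.28] [0.0, 0.0, 0.0]
```

Emit:
{"fn": "servo_tool", "kwargs": {
  "rows": [
    [0.1,0.22,0,0.37,-0.11,-0.38],
    [0.1,0.22,0,0.37,-0.11,-0.38],
    [0.1,0.22,0,0.37,-0.11,-0.38],
    [0.1,0.22,0,0.37,-0.11,-0.38],
    [0.1,0.22,0,0.37,-0.11,-0.38],
    [0,0,0,0.37,-0.11,-0.38],
    [0,0,0,0,0,0]
  ]
}}

```text
time_s: 15.45
ee_pos: [0.5272, -0.003, 0.2344]
eef_rot: [-3.139, -0.799, 0.538]
wrist_force: [0.0, 0.1, 0.8]
grip_width: 0.0003
gripper_force: 0.0
```

Run:
```python
from plan2 import *
plan([((56,-60,95),.8,.4),((58,-60,80),.8,.4),((59,-60,65),.8,.4)])
```

```text
[ 26.5 -72.  113.8] [-0.27557047  0.12156688  2.16839637  1.20217789  0.59458471 -0.20060293]
((56, -60, 95), 0.8, 0.4) [0.21, 0.0, 0.9] [-0.01, 0.01, -0.01]
((58, -60, 80), 0.8, 0.4) [-0.24, 0.02, 0.29] [0.0, 0.0, 0.0]
((59, -60, 65), 0.8, 0.4) [-0.25, 0.01, 0.28] [0.0, 0.0, 0.0]
```

q5 is now 0.59, well clear of the limit. I press down.

Emit:
{"fn": "servo_tool", "kwargs": {
  "rows": [
    [0.1,0,0.45,0,0,0],
    [0.11,0,0.45,0,0,0],
    [-0.12,0.01,0.15,0,0,0],
    [-0.12,0.01,0.14,0,0,0],
    [-0.12,0.01,0.14,0,0,0]
  ]
}}

```text
time_s: 16.08
ee_pos: [0.5569, 0.0137, 0.1945]
eef_rot: [-3.138, -0.803, 0.539]
wrist_force: [-1.5, 1.0, 9.2]
grip_width: -0.0001
gripper_force: 4.6
```

Run:
```python
from plan2 import *
plan([((59,-60,68),.8,.4),((59,-60,62),.8,.4)])
```

```text
[ 58.7 -59.3  74.3] [-0.22754062  0.25663759  2.10525456  1.33315474  0.54175717 -0.31471906]
((59, -60, 68), 0.8, 0.4) [-0.1, 0.01, 0.11] [-0.02, -0.02, -0.0]
((59, -60, 62), 0.8, 0.4) [-0.11, 0.0, 0.1] [0.0, 0.0, 0.0]
```

Emit:
{"fn": "servo_tool", "kwargs": {
  "rows": [
    [-0.055,0,0.055,0,0,0],
    [-0.055,0,0.055,0,0,0],
    [-0.055,0,0.055,0,0,0]
  ]
}}

```text
time_s: 16.45
ee_pos: [0.5587, 0.0136, 0.1878]
eef_rot: [-3.141, -0.808, 0.54]
wrist_force: [2.8, 2.0, 8.6]
grip_width: 0.0003
gripper_force: 4.1
```

Emit:
{"fn": "servo_tool", "kwargs": {
  "rows": [
    [-0.055,0,0.055,0,0,0],
    [-0.055,0,0.055,0,0,0]
  ]
}}

```text
time_s: 16.7
ee_pos: [0.5597, 0.0135, 0.1825]
eef_rot: [3.14, -0.81, 0.541]
wrist_force: [3.2, 1.4, 8.9]
grip_width: 0.0001
gripper_force: 4.2
```

Run:
```python
from plan2 import *
plan([])
```

```text
[ 62.4 -60.   63.3] [-0.22687226  0.28548515  2.09968763  1.38676179  0.53616731 -0.37353753]
```

Emit:
{"fn": "servo_tool", "kwargs": {
  "rows": [
    [-0.055,0,0.055,0,0,0],
    [-0.03,0,0.03,0,0,0]
  ]
}}

```text
time_s: 16.95
ee_pos: [0.5601, 0.0131, 0.1803]
eef_rot: [3.14, -0.815, 0.543]
wrist_force: [-18.2, -5.2, 35.0]
grip_width: -0.0
gripper_force: 19.2
```

The force jumped to about 35 N, so the lever is on its end stop. I back off and check.

Emit:
{"fn": "servo_tool", "kwargs": {
  "rows": [
    [0.2,0,-0.2,0,0,0],
    [0,0,-0.8,0,0,0],
    [0,0,-1,0,0,0],
    [0,0,-1,0,0,0],
    [0.5,0,-0.8,0,0,0],
    [0.5,0,-0.8,0,0,0],
    [0,0,0,0,0,0]
  ]
}}

```text
time_s: 17.82
ee_pos: [0.4725, -0.0376, 0.339]
eef_rot: [3.136, -0.804, 0.544]
wrist_force: [0.0, -0.3, 0.5]
grip_width: 0.0002
gripper_force: 0.0
```

Run:
```python
from plan2 import *
im=eyes.capture("wrist");b=eyes.capture("scene");t=eyes.capture("top")
for q in (1.4,1.5,1.6,1.66): print(q,*[np.round(proj(n,J(p,[(102*np.sin(q-.26),-60,40+102*np.cos(q-.26))])),1) for n in ("wrist","scene")])
r=lambda i:cv2.resize(i,(400,300),interpolation=2)
cv2.imwrite("pics/f.png",np.vstack([np.hstack([r(im),r(b[150:270,320:480])]),np.hstack([r(t[130:310,110:350]),r(b)])]))
print(monitor.read_state()["wrist_force"])
```

```text
1.4 [[341.2 214.1]] [[412.2 240.6]]
1.5 [[342.3 216.4]] [[413.6 244.5]]
1.6 [[342.9 219.4]] [[414.5 248.3]]
1.66 [[343.1 221.6]] [[414.8 250.5]]
[-0.1418174  -0.54419999 -0.1255736 ]
```

View pics/f.png

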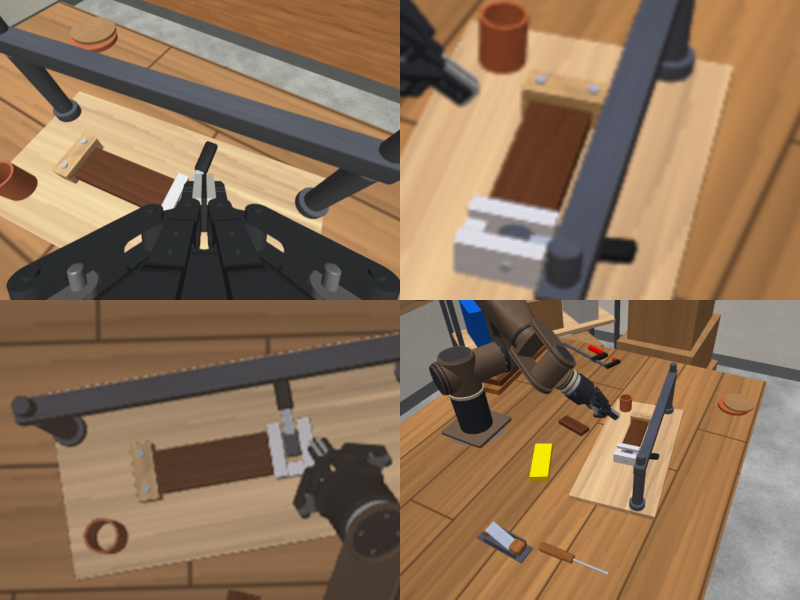

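The final view shows the lever lying beneath the beam, with its tip at scene (414,249) against (415,250) predicted for the locked angle. The blank is flush at both ends and the bystanders have not moved.

```bash
python3 -c "
from plant import job
print(job.close_job())"
```

```text
the job is handed in; nothing more can be done
None
```

The job is handed in: the blank is pushed up flush between both stops, the cam lever is down on its end stop, and the plane, screwdriver and sanding sleeve were left where they were (about 18 s of the 48 s used).

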